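# Tighten an optics housing cover in star order

### The arm

A 6-joint arm with a two-finger parallel gripper is mounted at the origin on the work surface. World frame = base frame: x ahead of the robot, y to its left, z up, the work surface at z = 0. Lengths are in mm, angles in rad, forces in N, time in s.
With the tool pointing down it reaches from about 275 to 725 mm from the base axis. Payload 15.9 kg.
Tool frame: the origin (TCP) lies on the centre line of the jaws, within the pads' length; the fingertips stand 14 mm ahead of it and the grasp point (between the pads) lies 5 mm behind it; z points along the fingers, y is the line along which they close (so a half turn about z gives the same grasp; the last joint's range is limited). The gripper opens to 85 mm and grips with 20 to 120 N. Pads are 22 mm wide; open, the fingers measure 114 mm over their backs; the gripper's body (76 mm by 85 mm) begins 54 mm behind the grasp point. The pads swing forward as they close: fully open they stand 13 mm farther back than shut.
Start: joints at [-1.278, 0.213, -0.034, 1.323, 0, 1.571], TCP at [144.311, -478.706, 245.306] pointing down, gripper open.
Joint ranges: [-2.98, 2.98], [-0.74, 1.72], [-1.14, 1.35], [-2.1, 2.04], [-1.57, 1.44], [-3.14, 3.14]. Speed limits (rad/s): [1.89, 1.89, 2.39, 2.57, 3.14, 3.14].

### API

Orientations are given as a unit quaternion [x, y, z, w].
In Python, from bench import r gives the robot as it stands. The module is installed in compiled form; this text tells all that it offers.
- The arm moves only by the tool drive_tool, never from a script. Its argument "series" is a list that holds one entry, the list of rows, each a list of 7 numbers: the shift along the world's x, y, z in m, then the turn, a rotation vector about the world's x, y, z in degrees, then the gripper's target within -1 to 1 (fully open at 1, half-way at 0, shut at -1). A call has 1 to 20 rows; each row shifts and turns the commanded pose from where the row before left it; what a row does not reach is not made up. A row lasts 1/8 s, in which the tool goes at most 62.5 mm and 10.7 degrees, less where a joint would pass 70% of its speed; a pose out of reach is approached as far as the arm can. A call with a gripper value outside its range is refused whole. The fingers move at their own pace and stop on an object; "grip_force" is the grip in N (left out, the last holds). Time passes only in rows, so rows that do not move let the fingers close. It gives the time, the measured TCP pose, the force, the opening and the grip force at its end, in the units of the state.
- r.get_state(): the state, without advancing time (a new reading comes with each control period).
- r.get_image(name): name is "scene" or "top" or "wrist"; returns a dict with "pixels" (384x512x3 uint8, red, green, blue), "fx", "fy", "cx", "cy" (pixels), "k1" (the pictures are not rectified: a ray, as slopes to the right and down, at radius r is drawn at 1 + k1 r^2 times it, then the intrinsics apply), "T" (4x4, takes a point from camera to world coordinates). Camera axes: x right, y down, z forward; pixel columns grow to the right and rows downward; lengths in mm; the calibration is good to about 2 mm. A picture is of the moment at which its call begins. There is no depth.
- r.finish_job(): hands the job in; it is judged then, once.
Trained networks look in a picture, given as the dict that the camera call returned (one of the last four; its "shot" number tells which), for a name from the list of things; names that differ only in an ending like _2 or _b are one class to them, and where a whole thing is asked for, a point or a joint stands for the part that bears it (a point fixed in the world has none). Each returns a list of dicts, best first, with "conf" (0 to 1); they miss things now and then, are a little off and sometimes report something else, mostly with a low value. They report only what shows in the picture. A call takes as long as a camera call.
- r.spot_in(name, picture): "extent" ([centre column, centre row, width, height] in pixels, round what is visible of it).
- r.place_of(name, picture): "location" ([column, row] in pixels: a listed point, or the origin of a listed thing).
The state is a dict: "time": time; "q": joint angles; "dq": joint speeds; "joint_efforts": joint torques, N m; "tool_pos": TCP position; "eef_rot": TCP orientation; "force": force on the tool from outside, world axes, zero at the start; "torque": the same for the moment, N m; "grip_width": opening from 0.0 (shut) to 1.0 (fully open); "gripper_force": force on a finger pad.
Only numpy, scipy, OpenCV 4.12 (cv2) and the standard library are available. Lean on these libraries where they do the work, as an engineer would, in place of code of your own. Each camera call takes 0.05 s, during which the arm holds its last target. There are 200 camera calls.

### The job

Tighten the four nylon knobs on the round housing's cover clockwise in star order, always going from one knob to the one straight across before doing the other two, and in two passes. In the first pass run each knob down until you feel it bite and then about 20 degrees further; when all four are nipped up, give each another eighth of a turn in a second pass, without crushing the seal. Leave the other things on the bench alone, and let go at the end.

Things in the scene. Friction and masses are not known exactly. Their poses are not given: they have to be found in the camera images.
- housing: Bolted-down dovetail slide (steel, 300 mm along its x, 90 mm wide) with a carriage and a round grey housing, closed by a flat aluminium cover 176 mm across, upper face 86 mm above the bench, with a brass lens ring (60 mm across, 8 mm high) in its middle. Origin: on the bench under the cover's centre, z up. Four identical white nylon knobs ring the cover, 66 mm from its centre, at 45, 135, 225, 315 degrees from x.
- driver_grip (a point): Bystander: screwdriver lying flat; point at its handle.
- lens_a_mid (a point): Bystander: brass eyepiece lens cell, 38 mm across, 18 mm high; its centre.
- lens_b_mid (a point): Bystander: brass eyepiece lens cell, 32 mm across, 24 mm high; its centre.
- focus_knob_mid (a point): Bystander: loose white nylon focusing knob, 48 mm across, 24 mm high, lying on the bench; its centre.
- tube_mid (a point): Bystander: chrome collimating tube, 48 mm across, about 200 mm long, on two wooden saddles; point on its axis.
- shell_mid (a point): Bystander: dark green rubber armour shell, a 72 mm wide, 95 mm high cup standing on the bench; its centre.
- grip1 (a point): Fixed point on the upright axis of cover knob 1 (+x +y corner in the housing's frame; straight across: knob 3), half-way up it, 26 mm above the cover. Knob: round fluted nylon, 36 mm across, 24 mm high, underside 14 mm above the cover, on a 12 mm stem; neighbours 93 mm apart. Tightens clockwise seen from above, stays at this height, bears a 60 N grip.
- washer1 (a point): Centre of the brass collar (26 x 4 mm) under knob 1, at first 6 mm above the cover. The knob runs free (drag 0.02 N m) for an unseen 0.1 to 1.0 rad, differing per knob, then bites: over the next 0.11 rad the moment rises to 0.28 N m (elastic, springs back on release) and stays so; turning on drives the collar down for good, 1 mm per radian. No free play is left then.
- grip2 (a point): Fixed point on the upright axis of cover knob 2 (-x +y corner in the housing's frame; straight across: knob 4), half-way up it, 26 mm above the cover. Knob: round fluted nylon, 36 mm across, 24 mm high, underside 14 mm above the cover, on a 12 mm stem; neighbours 93 mm apart. Tightens clockwise seen from above, stays at this height, bears a 60 N grip.
- washer2 (a point): Centre of the brass collar (26 x 4 mm) under knob 2, at first 6 mm above the cover. The knob runs free (drag 0.02 N m) for an unseen 0.1 to 1.0 rad, differing per knob, then bites: over the next 0.11 rad the moment rises to 0.28 N m (elastic, springs back on release) and stays so; turning on drives the collar down for good, 1 mm per radian. No free play is left then.
- grip3 (a point): Fixed point on the upright axis of cover knob 3 (-x -y corner in the housing's frame; straight across: knob 1), half-way up it, 26 mm above the cover. Knob: round fluted nylon, 36 mm across, 24 mm high, underside 14 mm above the cover, on a 12 mm stem; neighbours 93 mm apart. Tightens clockwise seen from above, stays at this height, bears a 60 N grip.
- washer3 (a point): Centre of the brass collar (26 x 4 mm) under knob 3, at first 6 mm above the cover. The knob runs free (drag 0.02 N m) for an unseen 0.1 to 1.0 rad, differing per knob, then bites: over the next 0.11 rad the moment rises to 0.28 N m (elastic, springs back on release) and stays so; turning on drives the collar down for good, 1 mm per radian. No free play is left then.
- grip4 (a point): Fixed point on the upright axis of cover knob 4 (+x -y corner in the housing's frame; straight across: knob 2), half-way up it, 26 mm above the cover. Knob: round fluted nylon, 36 mm across, 24 mm high, underside 14 mm above the cover, on a 12 mm stem; neighbours 93 mm apart. Tightens clockwise seen from above, stays at this height, bears a 60 N grip.
- washer4 (a point): Centre of the brass collar (26 x 4 mm) under knob 4, at first 6 mm above the cover. The knob runs free (drag 0.02 N m) for an unseen 0.1 to 1.0 rad, differing per knob, then bites: over the next 0.11 rad the moment rises to 0.28 N m (elastic, springs back on release) and stays so; turning on drives the collar down for good, 1 mm per radian. No free play is left then.

How it is judged:
By the outcome, as a careful person would: the job done as asked, in the order asked, and still so for the second after the job is handed in, with the robot touching nothing.
It also fails if it takes over 72 s, if anything falls off the work surface, if the arm or the gripper's body presses on something with over 40 N, if the wrist force passes 120 N, or if a joint passes its speed limit or range.

## Working session

There is one attempt and no reset: what is moved stays moved. The work goes in short steps, Python scripts to look and compute and a tool call to move; the robot and the scene stay as the last step left them, time stands still between calls to the robot, and variables do not carry over. Pictures are saved under pics/ and viewed, at most 10 in all, crops included, and the job is handed in when it is done.

Besides the shell and the picture viewer there is one more tool, called as name(argument=value, ...), one argument or row to a line, values as JSON. drive_tool: Moves the arm, as the interface text tells. Its arguments: {"type":"object","properties":{"series":{"type":"array"},"grip_force":{"type":"number"}},"required":["series"]}

```bash
mkdir -p pics; cat > h.py <<'E'
import numpy as np, cv2
from bench import r
def ray(p,u,v):
    x=np.array([(u-p["cx"])/p["fx"],(v-p["cy"])/p["fy"]]); s=x.copy()
    for _ in range(30): s=x/(1+p["k1"]*(s@s))
    T=np.array(p["T"]); return T[:3,3],T[:3,:3]@np.array([s[0],s[1],1])
def at(p,u,v,z):
    o,d=ray(p,u,v); return o+d*(z-o[2])/d[2]
def proj(p,X):
    T=np.array(p["T"]); c=T[:3,:3].T@(np.array(X)-T[:3,3]); s=c[:2]/c[2]; s=s*(1+p["k1"]*(s@s))
    return [p["fx"]*s[0]+p["cx"],p["fy"]*s[1]+p["cy"]]
def save(p,n): cv2.imwrite(f"pics/{n}.png",cv2.cvtColor(np.array(p["pixels"]),cv2.COLOR_RGB2BGR))
E
python3 - <<'E'
from h import *
np.set_printoptions(precision=1,suppress=True)
st=r.get_state(); print(st)
ims=[]
for n in ["top","scene"]:
    p=r.get_image(n); save(p,n+"1"); ims.append(p["pixels"])
    print(n,np.array(p["T"])[:3,3])
    for nm,z in [("housing",0),("grip1",112),("grip2",112),("grip3",112),("grip4",112),("shell_mid",47),("tube_mid",50),("focus_knob_mid",12)]:
        for d in r.place_of(nm,p)[:5]: print(nm,np.array(d["location"]),round(d["conf"],2),at(p,*d["location"],z))
cv2.imwrite("pics/both.png",cv2.cvtColor(cv2.resize(np.vstack(ims),(450,600)) if 0 else np.hstack([cv2.resize(i,(400,300)) for i in ims]),cv2.COLOR_RGB2BGR))
E
```

```text
{'time': 0.0, 'q': array([-1.3,  0.2, -0. ,  1.3,  0. ,  1.6]), 'dq': array([ 0., -0., -0., -0.,  0., -0.]), 'joint_efforts': array([  0. , -68.6,  48.7,   0. ,   0. ,   0. ]), 'tool_pos': array([ 144.2, -478.4,  244.8]), 'eef_rot': array([ 1. ,  0.1, -0. , -0. ]), 'force': array([-0.4,  0.8,  0.3]), 'torque': array([ 0.,  0., -0.]), 'gripper_force': 0.0, 'grip_width': 1.0020339613836384}
top [ 315.2   18.1 1125.5]
housing [243.9 180.5] 0.87 [601.7  56.    0. ]
grip1 [248.4 150.5] 0.96 [664.4  36.7 112. ]
grip1 [240.8 191.3] 0.71 [541.3  62.  112. ]
grip1 [265.5 175.6] 0.71 [585.8 -11.1 112. ]
grip1 [221.1 172. ] 0.6 [601.  118.2 112. ]
grip2 [248.4 150.5] 0.96 [664.4  36.7 112. ]
grip2 [240.8 191.3] 0.71 [541.3  62.  112. ]
grip2 [265.5 175.6] 0.71 [585.8 -11.1 112. ]
grip2 [221.1 172. ] 0.6 [601.  118.2 112. ]
grip3 [248.4 150.5] 0.96 [664.4  36.7 112. ]
grip3 [240.8 191.3] 0.71 [541.3  62.  112. ]
grip3 [265.5 175.6] 0.71 [585.8 -11.1 112. ]
grip3 [221.1 172. ] 0.6 [601.  118.2 112. ]
grip4 [248.4 150.5] 0.96 [664.4  36.7 112. ]
grip4 [240.8 191.3] 0.71 [541.3  62.  112. ]
grip4 [
[... 437 characters left out ...]
112. ]
grip2 [295.1 203.9] 0.96 [665.3  36.2 112. ]
grip2 [302.  172.5] 0.88 [608.7 130.4 112. ]
grip2 [271.5 165.8] 0.65 [530.3  87.  112. ]
grip2 [265.8 195.4] 0.56 [589.6   0.7 112. ]
grip3 [295.1 203.9] 0.96 [665.3  36.2 112. ]
grip3 [302.  172.5] 0.88 [608.7 130.4 112. ]
grip3 [271.5 165.8] 0.65 [530.3  87.  112. ]
grip3 [265.8 195.4] 0.56 [589.6   0.7 112. ]
grip4 [295.1 203.9] 0.96 [665.3  36.2 112. ]
grip4 [302.  172.5] 0.88 [608.7 130.4 112. ]
grip4 [271.5 165.8] 0.65 [530.3  87.  112. ]
grip4 [265.8 195.4] 0.56 [589.6   0.7 112. ]
shell_mid [120.3 268.3] 0.83 [ 448.  -402.6   47. ]
tube_mid [352.5 138.4] 0.84 [607.5 389.8  50. ]
focus_knob_mid [251.2 172.3] 0.58 [451.6  83.5  12. ]
```

View pics/top1.png

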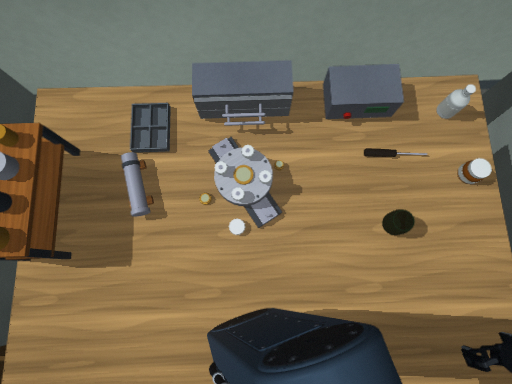

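View pics/scene1.png

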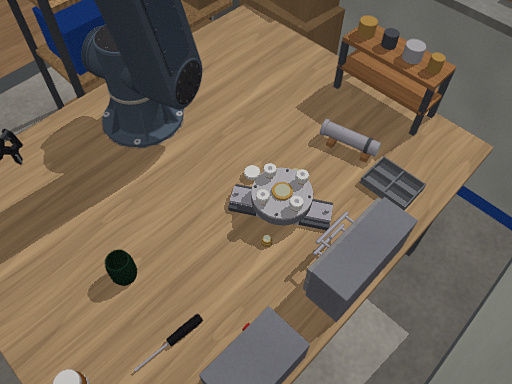

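The top view shows the cover at pixel (243,176), with knobs at about (248,151), (265,176), (238,193) and (221,168). Both views put the centre at about (600,57). I'll move above it for a close look.

drive_tool(
  series=[
    [[0.0225,0.027,0.003,0,0,3.9,0],[0.0225,0.027,0.003,0,0,3.9,0],[0.0225,0.027,0.003,0,0,3.9,0],[0.0225,0.027,0.003,0,0,3.9,0],[0.0225,0.027,0.003,0,0,3.9,0],[0.0225,0.027,0.003,0,0,3.9,0],[0.0225,0.027,0.003,0,0,3.9,0],[0.0225,0.027,0.003,0,0,3.9,0],[0.0225,0.027,0.003,0,0,3.9,0],[0.0225,0.027,0.003,0,0,3.9,0],[0.0225,0.027,0.003,0,0,3.9,0],[0.0225,0.027,0.003,0,0,3.9,0],[0.0225,0.027,0.003,0,0,3.9,0],[0.0225,0.027,0.003,0,0,3.9,0],[0.0225,0.027,0.003,0,0,3.9,0],[0.0225,0.027,0.003,0,0,3.9,0],[0.0225,0.027,0.003,0,0,3.9,0],[0.0225,0.027,0.003,0,0,3.9,0],[0.0225,0.027,0.003,0,0,3.9,0],[0.0225,0.027,0.003,0,0,3.9,0]],
  ],
  grip_force=50,
)

```text
time: 3.4
tool_pos: [595.0, 62.3, 305.4]
eef_rot: [0.676, 0.737, 0.0, 0.0]
force: [0.0, -0.8, -1.6]
grip_width: 0.501
gripper_force: 0.0
```

```bash
python3 - <<'E'
from h import *
np.set_printoptions(precision=2,suppress=True)
st=r.get_state(); print(st["q"],st["tool_pos"],st["torque"])
p=r.get_image("wrist"); save(p,"w1"); print(np.array(p["T"]))
for nm,z in [("housing",0),("grip1",112),("washer1",92)]:
    for d in r.place_of(nm,p)[:6]: print(nm,np.array(d["location"]),round(d["conf"],2),at(p,*d["location"],z))
for d in r.spot_in("grip1",p)[:5]: print(d["extent"],d["conf"])
E
```

```text
[ 0.1   0.43  0.42  1.56 -0.    1.59] [594.95  62.26 305.36] [-0.03  0.03  0.01]
[[  1.     0.08   0.03 588.66]
 [  0.09  -0.95  -0.29 136.13]
 [  0.     0.29  -0.96 435.34]
 [  0.     0.     0.     1.  ]]
housing [227.9  77. ] 0.68 [549.87 183.38   0.  ]
housing [253.7 166.4] 0.63 [600.12  51.75   0.  ]
grip1 [236.4 228.6] 0.92 [582.13  -9.44 112.  ]
grip1 [203.6 165.3] 0.87 [537.01  69.69 112.  ]
grip1 [273.4 126.1] 0.79 [615.67 122.54 112.  ]
grip1 [306.7 195.4] 0.78 [666.09  42.77 112.  ]
[256.0, 166.6, 192.4, 146.2] 0.79
```

View pics/w1.png

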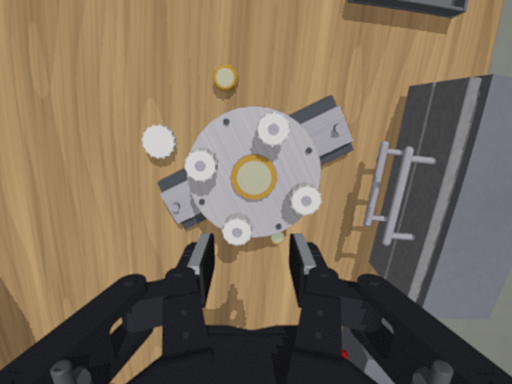

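The wrist view shows all four knobs at (236,229), (204,165), (273,126) and (307,195), and the ring at (254,178). The fitted square has its centre at (600,56.5) and diagonals of about 134 mm, which is right. I'll call the knobs A far (664.5,41.5), C near (536,71), B left (615,121) and D right (585,-8). A goes first.

drive_tool(
  series=[
    [[0.007,-0.002,-0.012,0,0,9,0.2],[0.007,-0.002,-0.012,0,0,9,0.2],[0.007,-0.002,-0.012,0,0,9,0.2],[0.007,-0.002,-0.012,0,0,9,0.2],[0.007,-0.002,-0.012,0,0,9,0.2],[0.007,-0.002,-0.012,0,0,9,0.2],[0.007,-0.002,-0.012,0,0,9,0.2],[0.007,-0.002,-0.012,0,0,9,0.2],[0.007,-0.002,-0.012,0,0,9,0.2],[0.007,-0.002,-0.012,0,0,9,0.2],[0,0,-0.01,0,0,0,0.2]],
  ],
)

```text
time: 5.03
tool_pos: [664.0, 40.3, 175.0]
eef_rot: [-0.04, 0.999, -0.0, -0.0]
force: [0.4, 1.2, 0.1]
grip_width: 0.599
gripper_force: 0.0
```

```bash
python3 - <<'E'
from h import *
np.set_printoptions(precision=2,suppress=True)
st=r.get_state(); print(st["q"],st["tool_pos"],st["torque"],st["eef_rot"],st["grip_width"])
p=r.get_image("wrist"); save(p,"w2")
for nm,z in [("grip1",112)]:
    for d in r.place_of(nm,p)[:6]: print(nm,np.array(d["location"]),round(d["conf"],2),at(p,*d["location"],z))
E
```

```text
[ 0.06  0.58  0.34  1.32 -0.   -0.02] [664.05  40.34 174.96] [0.02 0.   0.06] [-0.04  1.   -0.   -0.  ] 0.5987822315460161
grip1 [187.2  93.7] 0.97 [581.42 -10.17 112.  ]
grip1 [369.2 154.5] 0.72 [611.72 120.27 112.  ]
grip1 [250.9 212.3] 0.58 [662.5   39.32 112.  ]
```

View pics/w2.png

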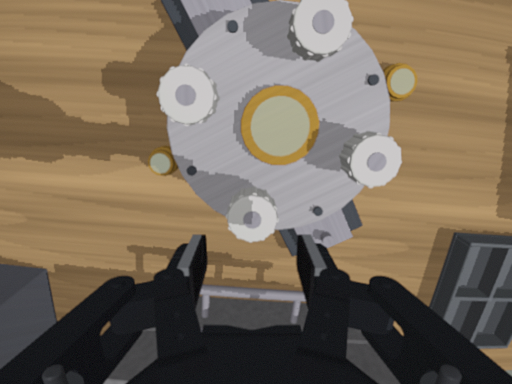

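Knob A is at (251,216), centred between the fingers. I'll go down and grip it.

drive_tool(
  series=[
    [[0,0,-0.011,0,0,0,0.2],[0,0,-0.011,0,0,0,0.2],[0,0,-0.011,0,0,0,0.2],[0,0,-0.011,0,0,0,0.2],[0,0,-0.011,0,0,0,0.2],[0,0,-0.011,0,0,0,0.2],[0,0,0,0,0,0,-0.5],[0,0,0,0,0,0,-0.5],[0,0,0,0,0,0,-0.5],[0,0,0,0,0,0,-0.5]],
  ],
  grip_force=45,
)

```text
time: 6.38
tool_pos: [663.8, 40.9, 108.7]
eef_rot: [-0.042, 0.999, -0.0, -0.001]
force: [-1.9, -5.2, -13.8]
grip_width: 0.407
gripper_force: 46.2
```

```bash
cat > s.py <<'E'
from h import *
np.set_printoptions(precision=3,suppress=True)
s=r.get_state(); e=s["eef_rot"]; yaw=np.degrees(2*np.arctan2(e[1],e[0]))
print(s["time"],"pos",s["tool_pos"],"yaw",yaw%360,"F",s["force"],"Tz",s["torque"],"q6",s["q"][5],"w",s["grip_width"]*85,s["gripper_force"])
E
python3 s.py
```

```text
6.375 pos [663.782  40.899 108.677] yaw 184.7579720620884 F [ -1.878  -5.164 -13.83 ] Tz [-1.014  0.267 -0.003] q6 -0.021251005993973133 w 34.633466908273746 46.22471272945404
```

drive_tool(
  series=[
    [[0,0,0,0,0,-5,-0.5],[0,0,0,0,0,-5,-0.5],[0,0,0,0,0,0,-0.5]],
  ],
)

```text
time: 6.75
tool_pos: [663.8, 40.7, 108.7]
eef_rot: [0.046, 0.999, -0.001, -0.001]
force: [-1.7, -6.6, -13.8]
grip_width: 0.407
gripper_force: 46.2
```

```bash
python3 s.py
```

```text
6.75 pos [663.795  40.747 108.665] yaw 174.67768880568872 F [ -1.744  -6.58  -13.817] Tz [-1.287  0.226  0.124] q6 0.15460223461342404 w 34.56515872296498 46.20185315608978
```

drive_tool(
  series=[
    [[0,0,0,0,0,-5,-0.5],[0,0,0,0,0,-5,-0.5],[0,0,0,0,0,0,-0.5]],
  ],
)

```text
time: 7.12
tool_pos: [663.7, 40.6, 108.6]
eef_rot: [0.133, 0.991, -0.001, -0.001]
force: [-1.2, -8.2, -14.2]
grip_width: 0.406
gripper_force: 46.2
```

```bash
python3 s.py
```

```text
7.125 pos [663.746  40.555 108.643] yaw 164.67940899984004 F [ -1.242  -8.193 -14.213] Tz [-1.545  0.251  0.338] q6 0.32899435956244155 w 34.49931577286152 46.21465265750885
```

```bash
cat > s.py <<'E'
from h import *
np.set_printoptions(precision=3,suppress=True)
ts=[]
for i in range(3):
    s=r.get_state(); ts.append(s["torque"][2])
    if i<2: r.get_image("wrist")
e=s["eef_rot"]; yaw=np.degrees(2*np.arctan2(e[1],e[0]))
print("t %.2f yaw %.1f"%(s["time"],yaw%360),"pos",s["tool_pos"],"F",s["force"],"Tz",np.array(ts),"q6 %.2f w %.1f gf %.1f"%(s["q"][5],s["grip_width"]*85,s["gripper_force"]))
E
python3 s.py
```

```text
t 7.22 yaw 164.8 pos [663.773  40.535 108.674] F [ -2.814  -6.906 -14.084] Tz [0.338 0.243 0.296] q6 0.33 w 34.8 gf 46.2
```

drive_tool(
  series=[
    [[0,0,0,0,0,-5,-0.5],[0,0,0,0,0,0,-0.5]],
  ],
)

```text
time: 7.48
tool_pos: [663.7, 40.5, 108.7]
eef_rot: [0.176, 0.984, -0.001, -0.001]
force: [-1.3, -9.0, -13.8]
grip_width: 0.407
gripper_force: 46.2
```

```bash
python3 s.py
```

```text
t 7.58 yaw 159.7 pos [663.747  40.466 108.684] F [ -2.261  -8.247 -13.943] Tz [0.289 0.267 0.299] q6 0.41 w 34.2 gf 46.2
```

Bite on A came at about 8° and full moment at about 14°. I'm at 25°, so 8° more gives about 19° past full bite. Then I release and cross to C.

drive_tool(
  series=[
    [[0,0,0,0,0,-8,-0.5],[0,0,0,0,0,0,-0.5],[0,0,0,0,0,0,0.2],[0,0,0,0,0,0,0.2],[0,0,0.0133,0,0,0,0.2],[0,0,0.0133,0,0,0,0.2],[0,0,0.0133,0,0,0,0.2],[-0.0161,0.0038,0,0,0,4.1,0.2],[-0.0161,0.0038,0,0,0,4.1,0.2],[-0.0161,0.0038,0,0,0,4.1,0.2],[-0.0161,0.0038,0,0,0,4.1,0.2],[-0.0161,0.0038,0,0,0,4.1,0.2],[-0.0161,0.0038,0,0,0,4.1,0.2],[-0.0161,0.0038,0,0,0,4.1,0.2],[-0.0161,0.0038,0,0,0,4.1,0.2],[0,0,-0.0133,0,0,0,0.2],[0,0,-0.0133,0,0,0,0.2],[0,0,-0.0133,0,0,0,0.2],[0,0,0,0,0,0,0.2]],
  ],
)

```text
time: 9.95
tool_pos: [534.9, 71.5, 107.8]
eef_rot: [-0.04, 0.999, -0.0, -0.001]
force: [0.1, -0.3, 1.1]
grip_width: 0.599
gripper_force: 0.0
```

```bash
python3 s.py; python3 - <<'E'
from h import *
p=r.get_image("wrist"); save(p,"w3")
E
```

```text
t 10.05 yaw 184.6 pos [535.614  71.619 109.154] F [-0.209 -0.153  0.06 ] Tz [-0.051  0.015  0.028] q6 0.05 w 50.9 gf 0.0
```

View pics/w3.png

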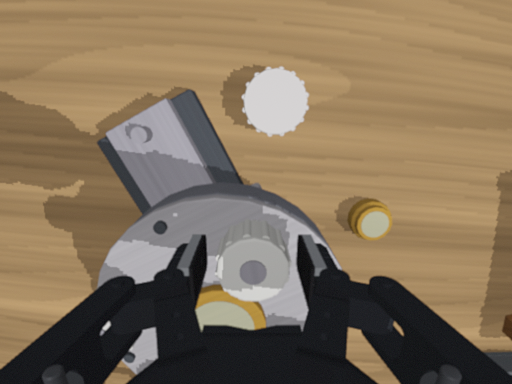

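Knob C, at (254,272), is centred between the fingers. I'll grip and turn it.

drive_tool(
  series=[
    [[0,0,0,0,0,0,-0.5],[0,0,0,0,0,0,-0.5],[0,0,0,0,0,0,-0.5],[0,0,0,0,0,-5,-0.5],[0,0,0,0,0,-5,-0.5],[0,0,0,0,0,0,-0.5]],
  ],
)

```text
time: 10.85
tool_pos: [535.9, 71.8, 110.0]
eef_rot: [0.048, 0.999, 0.0, 0.001]
force: [-1.1, 0.9, 5.9]
grip_width: 0.407
gripper_force: 44.3
```

```bash
python3 s.py
```

```text
t 10.95 yaw 174.6 pos [535.864  71.851 110.032] F [-1.836  0.957  4.691] Tz [-0.025  0.042 -0.013] q6 0.23 w 34.6 gf 44.3
```

drive_tool(
  series=[
    [[0,0,0,0,0,-5,-0.5],[0,0,0,0,0,-5,-0.5],[0,0,0,0,0,0,-0.5]],
  ],
)

```text
time: 11.32
tool_pos: [535.8, 71.6, 110.0]
eef_rot: [0.135, 0.991, 0.0, 0.001]
force: [-2.1, -1.4, 5.6]
grip_width: 0.406
gripper_force: 44.4
```

```bash
python3 s.py
```

```text
t 11.43 yaw 164.6 pos [535.802  71.626 110.019] F [-1.921 -1.367  5.593] Tz [-0.011  0.011  0.001] q6 0.40 w 34.3 gf 44.4
```

drive_tool(
  series=[
    [[0,0,0,0,0,-5,-0.5],[0,0,0,0,0,-5,-0.5],[0,0,0,0,0,0,-0.5]],
  ],
)

```text
time: 11.8
tool_pos: [535.7, 71.4, 110.0]
eef_rot: [0.221, 0.975, -0.0, 0.0]
force: [-2.6, -2.5, 6.7]
grip_width: 0.413
gripper_force: 44.5
```

```bash
python3 s.py
```

```text
t 11.90 yaw 154.6 pos [535.721  71.422 110.004] F [-3.052 -2.522  5.907] Tz [ 0.033 -0.016  0.022] q6 0.58 w 34.6 gf 44.5
```

drive_tool(
  series=[
    [[0,0,0,0,0,-8,-0.5],[0,0,0,0,0,0,-0.5]],
  ],
)

```text
time: 12.15
tool_pos: [535.6, 71.3, 110.0]
eef_rot: [0.289, 0.957, -0.0, 0.0]
force: [-3.2, -3.3, 8.0]
grip_width: 0.405
gripper_force: 44.6
```

```bash
python3 s.py
```

```text
t 12.25 yaw 146.6 pos [535.635  71.29  110.026] F [-3.465 -3.541  6.895] Tz [ 0.006 -0.017 -0.035] q6 0.72 w 34.5 gf 44.6
```

drive_tool(
  series=[
    [[0,0,0,0,0,-8,-0.5],[0,0,0,0,0,0,-0.5]],
  ],
)

```text
time: 12.5
tool_pos: [535.5, 71.2, 110.0]
eef_rot: [0.355, 0.935, -0.0, 0.0]
force: [-3.7, -5.3, 7.4]
grip_width: 0.408
gripper_force: 44.7
```

```bash
python3 s.py
```

```text
t 12.60 yaw 138.5 pos [535.465  71.148 109.975] F [-3.983 -5.213  7.456] Tz [-0.058 -0.021 -0.043] q6 0.86 w 35.0 gf 44.7
```

drive_tool(
  series=[
    [[0,0,0,0,0,-8,-0.5],[0,0,0,0,0,0,-0.5]],
  ],
)

```text
time: 12.85
tool_pos: [535.4, 71.1, 110.0]
eef_rot: [0.419, 0.908, -0.001, 0.0]
force: [-5.3, -6.1, 8.7]
grip_width: 0.407
gripper_force: 44.8
```

```bash
python3 s.py
```

```text
t 12.95 yaw 130.5 pos [535.339  71.058 109.964] F [-5.091 -5.681  9.645] Tz [0.066 0.103 0.124] q6 1.00 w 34.9 gf 44.8
```

C bites at about 51.5°, with full moment at about 58°. Another 22.5°, then release and move to B.

drive_tool(
  series=[
    [[0,0,0,0,0,-7.5,-0.5],[0,0,0,0,0,-7.5,-0.5],[0,0,0,0,0,0,-0.5]],
  ],
)

```text
time: 13.32
tool_pos: [535.1, 70.9, 109.9]
eef_rot: [0.534, 0.845, -0.001, 0.0]
force: [-7.2, -7.4, 11.4]
grip_width: 0.403
gripper_force: 44.9
```

```bash
python3 s.py
```

```text
t 13.43 yaw 115.6 pos [535.061  70.92  109.944] F [-8.01  -7.63  11.113] Tz [0.273 0.319 0.272] q6 1.26 w 34.6 gf 44.9
```

drive_tool(
  series=[
    [[0,0,0,0,0,-7.5,-0.5],[0,0,0,0,0,0,-0.5],[0,0,0,0,0,0,0.2],[0,0,0,0,0,0,0.2],[0,0,0.0133,0,0,0,0.2],[0,0,0.0133,0,0,0,0.2],[0,0,0.0133,0,0,0,0.2],[0.0079,0.0048,0,0,0,7.6,0.2],[0.0079,0.0048,0,0,0,7.6,0.2],[0.0079,0.0048,0,0,0,7.6,0.2],[0.0079,0.0048,0,0,0,7.6,0.2],[0.0079,0.0048,0,0,0,7.6,0.2],[0.0079,0.0048,0,0,0,7.6,0.2],[0.0079,0.0048,0,0,0,7.6,0.2],[0.0079,0.0048,0,0,0,7.6,0.2],[0.0079,0.0048,0,0,0,7.6,0.2],[0.0079,0.0048,0,0,0,7.6,0.2],[0,0,0,0,0,0,0.2]],
  ],
)

```text
time: 15.68
tool_pos: [614.9, 120.0, 149.7]
eef_rot: [-0.035, 0.999, 0.0, 0.0]
force: [0.7, 0.1, -1.0]
grip_width: 0.595
gripper_force: 0.0
```

```bash
python3 s.py; python3 - <<'E'
from h import *
p=r.get_image("wrist"); save(p,"w4")
for d in r.place_of("grip1",p)[:6]: print(np.array(d["location"]),round(d["conf"],2),at(p,*d["location"],112))
E
```

```text
t 15.78 yaw 183.9 pos [614.388 119.612 149.537] F [0.541 0.247 0.074] Tz [-0.021 -0.023 -0.01 ] q6 0.12 w 50.8 gf 0.0
[ 55.  170.2] 0.96 [583.29330365 -10.24725604 112.        ]
[137.  284.2] 0.95 [664.9064901   38.98709666 112.        ]
[254.  226.4] 0.94 [613.10965405 120.72880122 112.        ]
[180.1  98.1] 0.73 [534.97335544  71.78160602 112.        ]
```

View pics/w4.png

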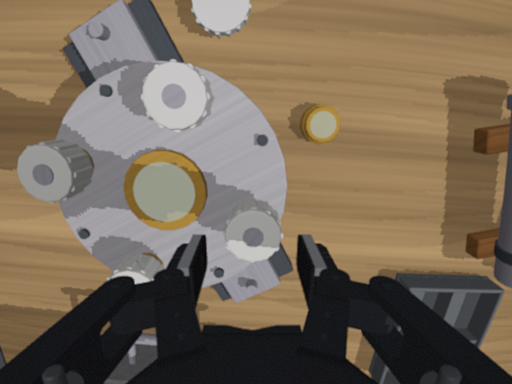

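Knob B, at (254,237), is centred. I'll descend, grip and turn it.

drive_tool(
  series=[
    [[0,0,-0.0133,0,0,0,0.2],[0,0,-0.0133,0,0,0,0.2],[0,0,-0.0133,0,0,0,0.2],[0,0,0,0,0,0,-0.5],[0,0,0,0,0,0,-0.5],[0,0,0,0,0,0,-0.5],[0,0,0,0,0,0,-0.5],[0,0,0,0,0,-5,-0.5],[0,0,0,0,0,-5,-0.5],[0,0,0,0,0,0,-0.5]],
  ],
)

```text
time: 17.12
tool_pos: [613.5, 120.1, 108.2]
eef_rot: [0.052, 0.999, 0.0, -0.001]
force: [-2.5, 6.5, -18.3]
grip_width: 0.408
gripper_force: 46.9
```

```bash
python3 s.py
```

```text
t 17.23 yaw 174.1 pos [613.498 120.058 108.224] F [ -1.58    6.383 -19.17 ] Tz [ 0.043 -0.016 -0.044] q6 0.30 w 34.6 gf 46.9
```

drive_tool(
  series=[
    [[0,0,0,0,0,-5,-0.5],[0,0,0,0,0,-5,-0.5],[0,0,0,0,0,0,-0.5]],
  ],
)

```text
time: 17.6
tool_pos: [613.5, 120.2, 108.2]
eef_rot: [0.139, 0.99, 0.0, -0.001]
force: [-2.7, 7.7, -19.8]
grip_width: 0.41
gripper_force: 46.7
```

```bash
python3 s.py
```

```text
t 17.70 yaw 164.1 pos [613.468 120.167 108.183] F [ -1.298   6.532 -19.67 ] Tz [0.272 0.26  0.245] q6 0.47 w 34.4 gf 46.7
```

drive_tool(
  series=[
    [[0,0,0,0,0,-5,-0.5],[0,0,0,0,0,-4,-0.5],[0,0,0,0,0,0,-0.5]],
  ],
)

```text
time: 18.08
tool_pos: [613.5, 120.3, 108.2]
eef_rot: [0.216, 0.976, 0.0, -0.001]
force: [-2.2, 8.1, -20.2]
grip_width: 0.41
gripper_force: 46.7
```

```bash
python3 s.py
```

```text
t 18.18 yaw 155.1 pos [613.5   120.287 108.196] F [ -1.663   6.825 -18.386] Tz [0.245 0.265 0.309] q6 0.63 w 34.3 gf 46.7
```

B bites at about 12°, with full moment at about 18°. Another 8.3°, then straight across to D.

drive_tool(
  series=[
    [[0,0,0,0,0,-8.3,-0.5],[0,0,0,0,0,0,-0.5],[0,0,0,0,0,0,0.2],[0,0,0,0,0,0,0.2],[0,0,0.0133,0,0,0,0.2],[0,0,0.0133,0,0,0,0.2],[0,0,0.0133,0,0,0,0.2],[-0.0034,-0.0143,0,0,0,4.1,0.2],[-0.0034,-0.0143,0,0,0,4.1,0.2],[-0.0034,-0.0143,0,0,0,4.1,0.2],[-0.0034,-0.0143,0,0,0,4.1,0.2],[-0.0034,-0.0143,0,0,0,4.1,0.2],[-0.0034,-0.0143,0,0,0,4.1,0.2],[-0.0034,-0.0143,0,0,0,4.1,0.2],[-0.0034,-0.0143,0,0,0,4.1,0.2],[-0.0034,-0.0143,0,0,0,4.1,0.2],[0,0,0,0,0,0,0.2]],
  ],
)

```text
time: 20.3
tool_pos: [584.1, -9.6, 150.0]
eef_rot: [-0.031, 1.0, -0.0, 0.0]
force: [0.4, 0.6, 0.8]
grip_width: 0.601
gripper_force: 0.0
```

```bash
python3 s.py; python3 - <<'E'
from h import *
p=r.get_image("wrist"); save(p,"w5")
for d in r.place_of("grip1",p)[:6]: print(np.array(d["location"]),round(d["conf"],2),at(p,*d["location"],112))
E
```

```text
t 20.40 yaw 183.6 pos [584.192  -8.729 149.715] F [0.187 0.747 0.698] Tz [0.005 0.007 0.033] q6 -0.08 w 50.6 gf 0.0
[310.9 322.5] 0.92 [660.45903476  41.2415344  112.        ]
[426.5 273.1] 0.83 [612.87746343 120.84122691 112.        ]
[384.1 161.1] 0.62 [533.72578687  71.24419321 112.        ]
[252.6 227.9] 0.62 [584.15313737  -8.44768415 112.        ]
```

View pics/w5.png

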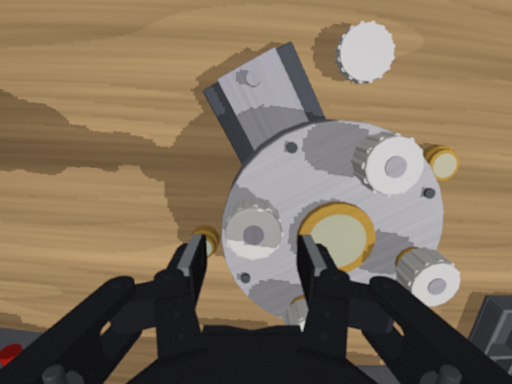

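Knob D, at (254,236), is centred. I'll descend, grip and turn it.

drive_tool(
  series=[
    [[0,0,-0.013,0,0,0,0.2],[0,0,-0.013,0,0,0,0.2],[0,0,-0.013,0,0,0,0.2],[0,0,0,0,0,0,-0.5],[0,0,0,0,0,0,-0.5],[0,0,0,0,0,0,-0.5],[0,0,0,0,0,0,-0.5],[0,0,0,0,0,-5,-0.5],[0,0,0,0,0,-5,-0.5],[0,0,0,0,0,0,-0.5]],
  ],
)

```text
time: 21.75
tool_pos: [582.8, -8.3, 109.1]
eef_rot: [0.056, 0.998, 0.001, -0.001]
force: [-0.6, 6.0, -12.1]
grip_width: 0.409
gripper_force: 46.6
```

```bash
python3 s.py
```

```text
t 21.85 yaw 173.7 pos [582.867  -8.302 109.165] F [ -1.747   5.394 -11.725] Tz [-0.013 -0.034 -0.007] q6 0.10 w 34.5 gf 46.6
```

drive_tool(
  series=[
    [[0,0,0,0,0,-5,-0.5],[0,0,0,0,0,-5,-0.5],[0,0,0,0,0,0,-0.5]],
  ],
)

```text
time: 22.22
tool_pos: [582.8, -8.3, 109.1]
eef_rot: [0.142, 0.99, 0.0, -0.001]
force: [-1.5, 4.8, -11.1]
grip_width: 0.406
gripper_force: 46.6
```

```bash
python3 s.py
```

```text
t 22.32 yaw 163.7 pos [582.804  -8.346 109.12 ] F [ -1.797   5.39  -12.807] Tz [-0.034  0.026  0.024] q6 0.27 w 34.7 gf 46.6
```

drive_tool(
  series=[
    [[0,0,0,0,0,-5,-0.5],[0,0,0,0,0,-4,-0.5],[0,0,0,0,0,0,-0.5]],
  ],
)

```text
time: 22.7
tool_pos: [582.8, -8.4, 109.1]
eef_rot: [0.22, 0.976, 0.0, -0.002]
force: [-0.9, 5.9, -10.9]
grip_width: 0.41
gripper_force: 46.7
```

```bash
python3 s.py
```

```text
t 22.80 yaw 154.7 pos [582.756  -8.339 109.114] F [ -1.582   6.006 -11.778] Tz [-0.007 -0.017  0.003] q6 0.43 w 34.5 gf 46.7
```

Free at 29°.

drive_tool(
  series=[
    [[0,0,0,0,0,-8,-0.5],[0,0,0,0,0,0,-0.5]],
  ],
)

```text
time: 23.05
tool_pos: [582.7, -8.4, 109.2]
eef_rot: [0.288, 0.958, 0.0, -0.002]
force: [-2.4, 5.3, -11.6]
grip_width: 0.404
gripper_force: 46.7
```

```bash
python3 s.py
```

```text
t 23.15 yaw 146.7 pos [582.752  -8.374 109.128] F [ -2.359   5.413 -11.896] Tz [0.029 0.031 0.032] q6 0.57 w 34.5 gf 46.7
```

drive_tool(
  series=[
    [[0,0,0,0,0,-8,-0.5],[0,0,0,0,0,0,-0.5]],
  ],
)

```text
time: 23.4
tool_pos: [582.7, -8.4, 109.1]
eef_rot: [0.354, 0.935, 0.0, -0.002]
force: [-2.5, 4.7, -11.2]
grip_width: 0.403
gripper_force: 46.7
```

```bash
python3 s.py
```

```text
t 23.50 yaw 138.7 pos [582.674  -8.373 109.116] F [ -2.608   4.86  -10.986] Tz [0.225 0.239 0.227] q6 0.71 w 34.6 gf 46.7
```

drive_tool(
  series=[
    [[0,0,0,0,0,-8,-0.5],[0,0,0,0,0,0,-0.5]],
  ],
)

```text
time: 23.75
tool_pos: [582.6, -8.4, 109.1]
eef_rot: [0.418, 0.908, -0.0, -0.002]
force: [-2.4, 4.7, -10.2]
grip_width: 0.405
gripper_force: 46.7
```

```bash
python3 s.py
```

```text
t 23.85 yaw 130.7 pos [582.635  -8.385 109.113] F [ -2.57    5.195 -11.35 ] Tz [0.289 0.208 0.254] q6 0.85 w 34.5 gf 46.7
```

D bites at about 39°, with full moment at about 45.5°, so 11.5° more finishes its first pass. Then back to A for the second pass. Each turn there is 6° of spring take-up plus 45°.

drive_tool(
  series=[
    [[0,0,0,0,0,-6,-0.5],[0,0,0,0,0,-5.5,-0.5],[0,0,0,0,0,0,-0.5],[0,0,0,0,0,0,0.2],[0,0,0,0,0,0,0.2],[0,0,0.0133,0,0,0,0.2],[0,0,0.0133,0,0,0,0.2],[0,0,0.0133,0,0,0,0.2],[0.008,0.0049,0,0,0,6.4,0.2],[0.008,0.0049,0,0,0,6.4,0.2],[0.008,0.0049,0,0,0,6.4,0.2],[0.008,0.0049,0,0,0,6.4,0.2],[0.008,0.0049,0,0,0,6.4,0.2],[0.008,0.0049,0,0,0,6.4,0.2],[0.008,0.0049,0,0,0,6.4,0.2],[0.008,0.0049,0,0,0,6.4,0.2],[0.008,0.0049,0,0,0,6.4,0.2],[0.008,0.0049,0,0,0,6.4,0.2]],
  ],
)

```text
time: 26.1
tool_pos: [664.3, 40.2, 151.0]
eef_rot: [-0.03, 1.0, 0.0, 0.0]
force: [-0.1, -0.4, 0.7]
grip_width: 0.597
gripper_force: 0.0
```

```bash
python3 s.py
```

```text
t 26.20 yaw 183.3 pos [664.528  40.411 150.699] F [-0.585  0.615 -0.031] Tz [-0.027 -0.004 -0.012] q6 0.00 w 50.9 gf 0.0
```

drive_tool(
  series=[
    [[0,0,-0.0137,0,0,0,0.2],[0,0,-0.0137,0,0,0,0.2],[0,0,-0.0137,0,0,0,0.2],[0,0,0,0,0,0,-0.5],[0,0,0,0,0,0,-0.5],[0,0,0,0,0,0,-0.5],[0,0,0,0,0,0,-0.5],[0,0,0,0,0,-8.5,-0.5],[0,0,0,0,0,-8.5,-0.5],[0,0,0,0,0,0,-0.5]],
  ],
)

```text
time: 27.45
tool_pos: [662.8, 40.1, 107.9]
eef_rot: [0.121, 0.993, -0.0, -0.001]
force: [-4.5, 3.2, -21.9]
grip_width: 0.406
gripper_force: 46.9
```

```bash
python3 s.py
```

```text
t 27.55 yaw 166.2 pos [662.828  40.125 107.897] F [ -3.802   3.497 -20.209] Tz [0.224 0.252 0.246] q6 0.30 w 34.6 gf 46.9
```

drive_tool(
  series=[
    [[0,0,0,0,0,-8.5,-0.5],[0,0,0,0,0,-8.5,-0.5],[0,0,0,0,0,-8.5,-0.5],[0,0,0,0,0,-8.5,-0.5],[0,0,0,0,0,0,-0.5]],
  ],
)

```text
time: 28.18
tool_pos: [662.7, 40.0, 107.9]
eef_rot: [0.406, 0.914, -0.001, -0.001]
force: [-4.3, 2.6, -20.8]
grip_width: 0.404
gripper_force: 47.0
```

```bash
python3 s.py
```

```text
t 28.27 yaw 132.2 pos [662.699  40.053 107.88 ] F [ -4.653   2.578 -20.9  ] Tz [0.256 0.227 0.289] q6 0.89 w 34.4 gf 47.0
```

drive_tool(
  series=[
    [[0,0,0,0,0,0,0.2],[0,0,0,0,0,0,0.2],[0,0,0.0133,0,0,0,0.2],[0,0,0.0133,0,0,0,0.2],[0,0,0.0133,0,0,0,0.2],[-0.0161,0.0038,0,0,0,6.4,0.2],[-0.0161,0.0038,0,0,0,6.4,0.2],[-0.0161,0.0038,0,0,0,6.4,0.2],[-0.0161,0.0038,0,0,0,6.4,0.2],[-0.0161,0.0038,0,0,0,6.4,0.2],[-0.0161,0.0038,0,0,0,6.4,0.2],[-0.0161,0.0038,0,0,0,6.4,0.2],[-0.0161,0.0038,0,0,0,6.4,0.2],[0,0,0,0,0,0,0.2]],
  ],
)

```text
time: 30.02
tool_pos: [534.9, 70.6, 149.9]
eef_rot: [-0.03, 1.0, 0.0, 0.0]
force: [0.9, -0.3, -0.1]
grip_width: 0.597
gripper_force: 0.0
```

```bash
python3 s.py
```

```text
t 30.12 yaw 183.2 pos [535.819  70.407 149.582] F [-0.842  0.167  0.045] Tz [ 0.004  0.036 -0.012] q6 0.07 w 51.2 gf 0.0
```

A is done. Knob C second pass, then on to B.

drive_tool(
  series=[
    [[0,0,-0.0133,0,0,0,0.2],[0,0,-0.0133,0,0,0,0.2],[0,0,-0.0133,0,0,0,0.2],[0,0,0,0,0,0,-0.5],[0,0,0,0,0,0,-0.5],[0,0,0,0,0,0,-0.5],[0,0,0,0,0,0,-0.5],[0,0,0,0,0,-8.5,-0.5],[0,0,0,0,0,-8.5,-0.5],[0,0,0,0,0,0,-0.5]],
  ],
)

```text
time: 31.38
tool_pos: [534.0, 71.4, 108.0]
eef_rot: [0.119, 0.993, 0.001, -0.001]
force: [-1.7, 9.3, -12.1]
grip_width: 0.407
gripper_force: 46.6
```

```bash
python3 s.py
```

```text
t 31.48 yaw 166.4 pos [534.016  71.424 108.02 ] F [ -2.145   9.614 -11.781] Tz [0.29  0.261 0.247] q6 0.37 w 34.7 gf 46.6
```

drive_tool(
  series=[
    [[0,0,0,0,0,-8.5,-0.5],[0,0,0,0,0,-8.5,-0.5],[0,0,0,0,0,-8.5,-0.5],[0,0,0,0,0,-8.5,-0.5],[0,0,0,0,0,0,-0.5]],
  ],
)

```text
time: 32.1
tool_pos: [533.9, 71.6, 108.0]
eef_rot: [0.404, 0.915, 0.0, -0.002]
force: [-1.8, 11.4, -11.9]
grip_width: 0.407
gripper_force: 46.5
```

```bash
python3 s.py
```

```text
t 32.20 yaw 132.4 pos [533.947  71.57  108.018] F [ -1.972  11.214 -11.987] Tz [0.235 0.238 0.21 ] q6 0.96 w 34.8 gf 46.5
```

drive_tool(
  series=[
    [[0,0,0,0,0,0,0.2],[0,0,0,0,0,0,0.2],[0,0,0.0133,0,0,0,0.2],[0,0,0.0133,0,0,0,0.2],[0,0,0.0133,0,0,0,0.2],[0.0098,0.0061,0,0,0,6.4,0.2],[0.0098,0.0061,0,0,0,6.4,0.2],[0.0098,0.0061,0,0,0,6.4,0.2],[0.0098,0.0061,0,0,0,6.4,0.2],[0.0098,0.0061,0,0,0,6.4,0.2],[0.0098,0.0061,0,0,0,6.4,0.2],[0.0098,0.0061,0,0,0,6.4,0.2],[0.0098,0.0061,0,0,0,6.4,0.2],[0,0,0,0,0,0,0.2]],
  ],
)

```text
time: 33.95
tool_pos: [614.0, 119.5, 149.4]
eef_rot: [-0.031, 1.0, 0.0, 0.0]
force: [-1.1, 0.7, -0.5]
grip_width: 0.602
gripper_force: 0.0
```

```bash
python3 s.py
```

```text
t 34.05 yaw 183.4 pos [613.318 119.06  149.253] F [-0.553  0.002  0.23 ] Tz [ 0.026 -0.014 -0.006] q6 0.13 w 51.1 gf 0.0
```

drive_tool(
  series=[
    [[0,0,-0.013,0,0,0,0.2],[0,0.001,-0.013,0,0,0,0.2],[0,0,-0.013,0,0,0,0.2],[0,0,0,0,0,0,-0.5],[0,0,0,0,0,0,-0.5],[0,0,0,0,0,0,-0.5],[0,0,0,0,0,0,-0.5],[0,0,0,0,0,-8.5,-0.5],[0,0,0,0,0,-8.5,-0.5],[0,0,0,0,0,0,-0.5]],
  ],
)

```text
time: 35.3
tool_pos: [612.6, 120.5, 108.9]
eef_rot: [0.118, 0.993, 0.0, -0.001]
force: [-2.1, 4.3, -25.2]
grip_width: 0.406
gripper_force: 47.3
```

```bash
python3 s.py
```

```text
t 35.40 yaw 166.6 pos [612.624 120.555 108.934] F [ -1.334   4.807 -25.475] Tz [0.238 0.265 0.244] q6 0.43 w 34.8 gf 47.3
```

drive_tool(
  series=[
    [[0,0,0,0,0,-8.5,-0.5],[0,0,0,0,0,-8.5,-0.5],[0,0,0,0,0,-8.5,-0.5],[0,0,0,0,0,-8.5,-0.5],[0,0,0,0,0,0,-0.5]],
  ],
)

```text
time: 36.02
tool_pos: [613.0, 121.2, 109.0]
eef_rot: [0.403, 0.915, 0.0, -0.001]
force: [0.1, 9.2, -29.0]
grip_width: 0.403
gripper_force: 47.6
```

```bash
python3 s.py
```

```text
t 36.12 yaw 132.6 pos [613.007 121.251 108.968] F [  0.675   8.907 -27.854] Tz [0.261 0.228 0.188] q6 1.02 w 34.4 gf 47.6
```

drive_tool(
  series=[
    [[0,0,0,0,0,0,0.2],[0,0,0,0,0,0,0.2],[0,0,0.0133,0,0,0,0.2],[0,0,0.0133,0,0,0,0.2],[0,0,0.0133,0,0,0,0.2],[-0.0037,-0.0161,0,0,0,6.4,0.2],[-0.0037,-0.0161,0,0,0,6.4,0.2],[-0.0037,-0.0161,0,0,0,6.4,0.2],[-0.0037,-0.0161,0,0,0,6.4,0.2],[-0.0037,-0.0161,0,0,0,6.4,0.2],[-0.0037,-0.0161,0,0,0,6.4,0.2],[-0.0037,-0.0161,0,0,0,6.4,0.2],[-0.0037,-0.0161,0,0,0,6.4,0.2],[0,0,0,0,0,0,0.2]],
  ],
)

```text
time: 37.88
tool_pos: [584.0, -9.4, 150.7]
eef_rot: [-0.032, 0.999, -0.0, 0.0]
force: [-0.4, -0.1, -0.3]
grip_width: 0.6
gripper_force: 0.0
```

```bash
python3 s.py
```

```text
t 37.98 yaw 183.6 pos [584.194  -8.378 150.384] F [0.083 0.353 0.036] Tz [-0.019  0.045  0.01 ] q6 -0.08 w 51.2 gf 0.0
```

Last knob, then release and retreat upward.

drive_tool(
  series=[
    [[0,0,-0.0133,0,0,0,0.2],[0,0,-0.0133,0,0,0,0.2],[0,0,-0.0133,0,0,0,0.2],[0,0,0,0,0,0,-0.5],[0,0,0,0,0,0,-0.5],[0,0,0,0,0,0,-0.5],[0,0,0,0,0,0,-0.5],[0,0,0,0,0,-8.5,-0.5],[0,0,0,0,0,-8.5,-0.5],[0,0,0,0,0,0,-0.5]],
  ],
)

```text
time: 39.22
tool_pos: [582.9, -8.2, 108.8]
eef_rot: [0.116, 0.993, 0.0, -0.001]
force: [-2.6, 5.1, -18.1]
grip_width: 0.405
gripper_force: 46.6
```

```bash
python3 s.py
```

```text
t 39.33 yaw 166.8 pos [582.817  -8.156 108.833] F [ -2.277   4.804 -17.901] Tz [0.271 0.269 0.184] q6 0.22 w 34.5 gf 46.6
```

drive_tool(
  series=[
    [[0,0,0,0,0,-8.5,-0.5],[0,0,0,0,0,-8.5,-0.5],[0,0,0,0,0,-8.5,-0.5],[0,0,0,0,0,-8.5,-0.5],[0,0,0,0,0,0,-0.5]],
  ],
)

```text
time: 39.95
tool_pos: [582.7, -8.3, 108.8]
eef_rot: [0.4, 0.916, -0.0, -0.001]
force: [-3.2, 4.4, -19.5]
grip_width: 0.406
gripper_force: 46.7
```

```bash
python3 s.py
```

```text
t 40.05 yaw 133.0 pos [582.749  -8.306 108.873] F [ -2.545   4.97  -19.325] Tz [0.232 0.185 0.184] q6 0.81 w 34.4 gf 46.7
```

drive_tool(
  series=[
    [[0,0,0,0,0,0,0.2],[0,0,0,0,0,0,0.2],[0,0,0.0133,0,0,0,0.2],[0,0,0.0133,0,0,0,0.2],[0,0,0.0133,0,0,0,0.2],[0,0,0.03,0,0,0,0.2],[0,0,0.03,0,0,0,0.2],[0,0,0.03,0,0,0,0.2],[0,0,0.03,0,0,0,0.2],[0,0,0.03,0,0,0,0.2],[0,0,0,0,0,0,0.2],[0,0,0,0,0,0,0.2]],
  ],
)

```text
time: 41.55
tool_pos: [583.8, -8.6, 299.7]
eef_rot: [0.4, 0.916, -0.0, -0.0]
force: [0.5, 0.6, -0.7]
grip_width: 0.602
gripper_force: 0.0
```

```bash
python3 s.py; python3 -c "
from h import *
save(r.get_image('wrist'),'w6')"
```

```text
t 41.65 yaw 132.8 pos [583.552  -8.597 299.142] F [-0.724 -0.386 -1.143] Tz [0.049 0.    0.034] q6 0.81 w 51.0 gf 0.0
```

View pics/w6.png

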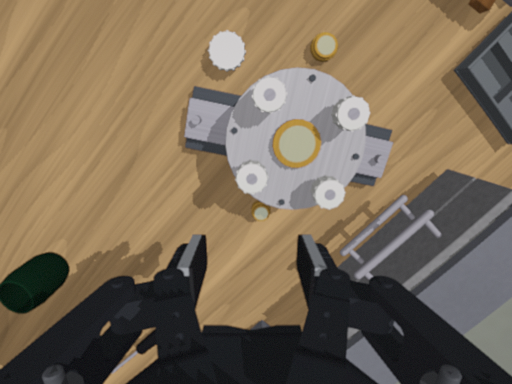

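The four knobs, at (269,95), (353,114), (252,179) and (330,194), are in place. The neighbouring parts haven't moved, and the gripper is open and clear. I'll hand the job in.

```bash
python3 -c "
from bench import r
print(r.finish_job())"
```

```text
the job is handed in; nothing more can be done
None
```

I tightened all four knobs in star order in two passes (about 19° past full bite, by my torque-based estimate, then an eighth of a turn), moved nothing else on the bench, let go, and handed the job in at about 42 s; no verdict came back.

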